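# Set the length stop to its third click

## Task

Re-zero the length stop on the pressing gauge and set it for the next batch of blocks: with the outside of the fingers, push the black paddle of its lever all the way back into the home notch, let it rest there for a moment, then push it forward click by click and stop in the third notch, never past it. Only push the lever, lightly, without gripping it; leave the lever clicked into the third notch, and leave the block, the dowel and the bin where they stand.

Things in the scene. Friction and masses are not known exactly. Their poses are not given: they have to be found in the camera images.
- gauge: Fixed dark wood board 160 x 260 x 12 mm with a grey housing 62 mm (x) by 200 mm (y), top 57 mm above the bench. Origin on the bench under the housing's middle, z up; board x -70 to 90 mm. A slot runs along y; pairs of thin steel marks beside it show seven notches 20 mm apart: home (longer marks) at y -60 mm, forward is +y, last at y +60 mm. Aluminium fence, 32 mm high, at the +x edge.
- lever (a joint): Travel along gauge +y, m: 0 in the home notch; first notch after home 0.020, second 0.040, third 0.060, last 0.120. Starts at 0.018 to 0.062, maybe between notches. Leaving a notch takes 4 to 7 N, at once; the push fades to nothing half-way (10 mm), then the lever springs on by itself into the next notch, away from the finger, with a click, and stays.
- paddle (a point): Centre of the lever's black paddle, an upright plate 30 mm (gauge x) x 14 mm (gauge y), from 72 to 106 mm above the bench; at gauge x 0, y = lever travel - 60 mm, 89 mm up. Thin steel shank below. A 10 mm wide steel strap, top 66 mm above the bench, leads to +x and bears a 30 mm wide stop plate, below that height, 57 mm from the slot. Free air over and on both y sides of the paddle.
- notch3 (a point): Point on the top face of the housing (57 mm above the bench), in the middle of the slot at the third notch after home: gauge x = 0, y = 0. The paddle must finish above it.
- block: Loose wooden block 50 x 50 x 60 mm tall standing on the bench between robot and gauge, not to be moved; origin at the centre of its underside, z up.
- dowel: Loose upright wooden dowel stub, diameter 30 mm, 45 mm tall, on the bench beyond the gauge, not to be moved; origin at the centre of its underside, z up.
- bin: Loose green plastic bin 200 x 140 x 86 mm tall, filled with offcuts that reach up to 105 mm above the bench, beyond the +y end of the gauge, not to be moved; origin at the centre of its underside, long side along its x, z up.

How it is judged:
By the outcome, as a careful person would: the job done as asked, in the order asked, and still so for the second after the job is handed in, with the robot touching nothing.
It also fails if it takes over 64 s, if anything falls off the work surface, if the arm or the gripper's body presses on something with over 40 N, if the wrist force passes 120 N, or if a joint passes its speed limit or range.

## Robot

A 6-joint arm with a two-finger parallel gripper is mounted at the origin on the work surface. World frame = base frame: x ahead of the robot, y to its left, z up, the work surface at z = 0. Lengths are in m, angles in rad, forces in N, time in s.
With the tool pointing down it reaches from about 0.25 to 0.775 m from the base axis. Payload 4 kg.
Tool frame: the origin (TCP) lies at the centre of the arm's flange, where the gripper is bolted on; the fingertips stand ahead of it and the grasp point (between the pads) lies 180 mm ahead of it (robot.tcp_to_tips is the z of the fingertips in the tool frame, in m); z points along the fingers, y is the direction in which the jaws open and shut (so a half turn about z gives the same grasp; the last joint's range is limited). The gripper opens to 94 mm and grips with 3 to 60 N. Pads are 16 mm wide; open, the fingers measure 119 mm over their backs; the gripper's body (75 mm by 177 mm) begins 78 mm behind the grasp point.
Start: joints at [1.012, 0.087, 1.371, -0, 1.684, -0.103], TCP at [0.242, 0.494, 0.405] pointing down, gripper open.
Joint ranges: [-3.1, 3.1], [-0.76, 2.03], [0.27, 2.55], [-1.08, 4.22], [0.17, 2.65], [-2.57, 2.57]. Speed limits (rad/s): [2.79, 2.79, 3.14, 3.14, 3.14, 3.14].

## Interface

Orientations are given as [roll, pitch, yaw] about the fixed x, y, z axes, in that order (R = Rz(yaw) Ry(pitch) Rx(roll)).
In Python, from bench import robot gives the robot as it stands.
- The arm moves only by the tool move_arm, never from a script. Its argument "increments" is a list that holds one entry, the list of rows, each a list of 7 numbers: the opening, from 0 (shut) to 1 (fully open), then the shift along the tool's x, y, z as a fraction of full scale, then the turn, a rotation vector about the tool's x, y, z as a fraction of full scale. In form: [[[jaw, dx, dy, dz, rx, ry, rz], ...]]. A call has 1 to 8 rows; each row is the pose to reach, as a shift and turn from the pose commanded when the call began, along the tool's axes at that moment; what a row does not reach only later rows make up. Full scale, the value 1, is 0.1 m for a shift and pi/2 rad for a turn. A row lasts 1/12 s, in which the tool goes at most 41.7 mm and 7.16 degrees, less where a joint would pass 70% of its speed; a pose out of reach is approached as far as the arm can. A call with a number of a shift or a turn outside -1 to 1 is refused whole. A call with a gripper value outside its range is refused whole. The fingers move at their own pace and stop on an object; the grip force is fixed at half the most. Time passes only in rows, so rows that repeat a pose let the fingers close. It gives the time, the measured TCP pose, the force and the opening at its end, in the units of the state.
- robot.get_obs(): the state, without advancing time (a new reading comes with each control period).
- robot.snapshot(name): name is "side" or "top"; returns (picture, depth): 420x560x3 uint8, red, green, blue; 420x560 float32, m along the optical axis (not along the pixel's ray), 0 where there is no reading.
- robot.camera_params(name): a dict with "mtx" (3x3 intrinsics, pixels), "k1" (the pictures are not rectified: a ray, as slopes to the right and down, at radius r is drawn at 1 + k1 r^2 times it, then the intrinsics apply), "R" (3x3) and "t" (3): a world point X has camera coordinates R X + t. Camera axes: x right, y down, z forward; pixel columns grow to the right and rows downward; lengths in m; the calibration is good to about 2 mm. A picture is of the moment at which its call begins. camera_params takes no time and is no camera call.
- robot.close_job(): hands the job in, once; it reports no verdict.
The state is a dict: "time": time; "joint_positions": joint angles; "qvel": joint speeds; "joint_torque": joint torques, N m; "tool_pos": TCP position; "ee_rot": TCP orientation; "wrist_force": force on the tool from outside, world axes, zero at the start; "wrist_torque": the same for the moment, N m; "width": finger opening in m.
Only numpy, scipy, OpenCV 4.12 (cv2) and the standard library are available. Lean on these libraries where they do the work, as an engineer would, in place of code of your own. Each camera call takes 0.05 s, during which the arm holds its last target.

## Working session

There is one attempt and no reset: what is moved stays moved. The work goes in short steps, Python scripts to look and compute and a tool call to move; the robot and the scene stay as the last step left them, time stands still between calls to the robot, and variables do not carry over. Pictures are saved under pics/ and viewed, and the job is handed in when it is done.

Besides the shell and the picture viewer there is one more tool, called after "Call:" as name([rows], argument=value, ...), one row to a line, values as JSON. move_arm: Moves the arm, as the interface text tells. Its arguments: {"type":"object","properties":{"increments":{"type":"array","items":{"type":"array","items":{"type":"array","items":{"type":"number","minimum":-1,"maximum":1}}}}},"required":["increments"]}

```bash
mkdir -p pics; ls; python3 - <<'E'
from bench import robot
import cv2,numpy as np
print(robot.get_obs())
print(robot.tcp_to_tips)
for n in("side","top"):
    p,d=robot.snapshot(n); cv2.imwrite(f"pics/{n}0.png",p[:,:,::-1]); np.savez(f"pics/{n}0.npz",p=p,d=d)
    print(n,robot.camera_params(n))
E
```

```text
pics
{'time': 0.0, 'joint_positions': array([ 1.01188498e+00,  8.79375536e-02,  1.37225393e+00, -5.66447257e-06,
        1.68361123e+00, -1.03109964e-01]), 'qvel': array([-0.0011674 ,  0.00066921,  0.00026266, -0.00277679,  0.00051963,
       -0.00081883]), 'joint_torque': array([ 6.43206513e-04, -3.40190363e+01, -3.02426183e+01,  7.18711456e-02,
        3.31025384e-02, -1.83576230e-04]), 'tool_pos': array([0.24204611, 0.4937428 , 0.40351341]), 'ee_rot': array([-3.13939376e+00, -2.21874830e-04,  2.68579039e+00]), 'wrist_force': array([ 0.27286717,  0.19557929, -0.35012075]), 'wrist_torque': array([-0.0266728 , -0.05821772,  0.01666082]), 'width': 0.09378340582659149}
0.1992
side {'mtx': array([[449.55807285,   0.        , 274.01572779],
       [  0.        , 449.55807285, 203.61469478],
       [  0.        ,   0.        ,   1.        ]]), 'k1': -0.07282911911834887, 'R': array([[ 0.99597351, -0.08882223, -0.01214014],
       [-0.06493933, -0.62145972, -0.78075009],
       [ 0.06180336,  0.77839478, -0.62472547]]), 't': array([-0.55556753,  0.18798024,  0.70810061])}
top {'mtx': array([[427.09369693,   0.        , 280.27924176],
       [  0.        , 427.09369693, 209.78776237],
       [  0.        ,   0.        ,   1.        ]]), 'k1': 0.02314094440744266, 'R': array([[-0.0122082 , -0.99932921,  0.03452663],
       [-0.9945248 ,  0.00855114, -0.10415039],
       [ 0.10378529, -0.03560908, -0.99396208]]), 't': array([0.11435804, 0.58712918, 0.73165256])}
```

View pics/side0.png

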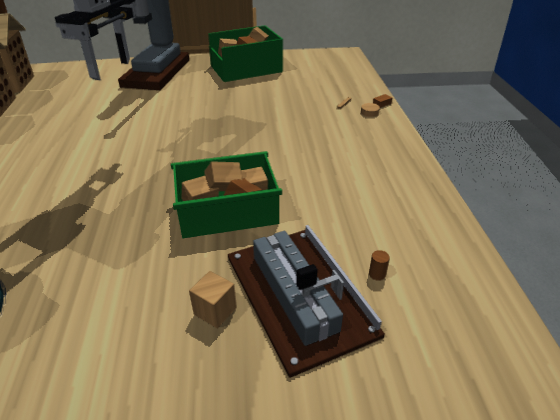

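View pics/top0.png

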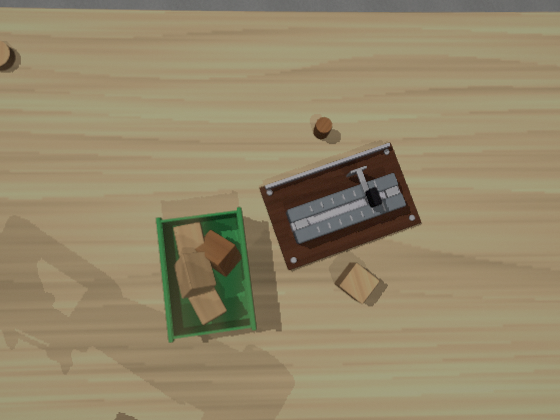

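The side view shows the gauge centred near (305,285) px, with the paddle at (307,275), the block at (212,300), the dowel at (379,265) and the bin at (225,195). In the top view the paddle is at (373,197), with the fence along the upper edge and the bin to the left, which is gauge +y. Next I'll enlarge both views and measure.

```bash
cat > h.py <<'E'
import numpy as np,cv2
from bench import robot
def ray(n,uv):
    c=robot.camera_params(n); K=c["mtx"]; uv=np.atleast_2d(np.array(uv,float))
    D=np.array([c["k1"],0,0,0])
    p=cv2.undistortPoints(uv[:,None,:],K,D)[:,0]
    d=np.c_[p,np.ones(len(p))]@c["R"]; o=-c["R"].T@c["t"]
    return o,d
def onz(n,uv,z):
    o,d=ray(n,uv); return o+d*((z-o[2])/d[:,2])[:,None]
def tri(a,b):
    o1,d1=ray("side",a);o2,d2=ray("top",b);d1=d1[0]/np.linalg.norm(d1);d2=d2[0]/np.linalg.norm(d2)
    A=np.c_[d1,-d2];s=np.linalg.lstsq(A,o2-o1,rcond=None)[0]
    p=o1+s[0]*d1;q=o2+s[1]*d2;return (p+q)/2,np.linalg.norm(p-q)
def proj(n,X):
    c=robot.camera_params(n);return cv2.projectPoints(np.atleast_2d(np.array(X,float))[:,None],cv2.Rodrigues(c["R"])[0],c["t"],c["mtx"],np.array([c["k1"],0,0,0]))[0][:,0]
def crop(n,name,x0,y0,x1,y1,s):
    p,d=robot.snapshot(n); cv2.imwrite(f"pics/{name}.png",cv2.resize(p[y0:y1,x0:x1,::-1],None,fx=s,fy=s,interpolation=cv2.INTER_CUBIC)); return p,d
E
python3 - <<'E'
import numpy as np,cv2
for n,(x0,y0,x1,y1) in dict(side=(220,220,400,380),top=(250,130,430,275)).items():
    p=np.load(f"pics/{n}0.npz")["p"]
    cv2.imwrite(f"pics/{n}0z.png",cv2.resize(p[y0:y1,x0:x1,::-1],None,fx=4,fy=4,interpolation=cv2.INTER_CUBIC)[:600])
E
sleep 0
```

```text
(no output)
```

View pics/side0z.png

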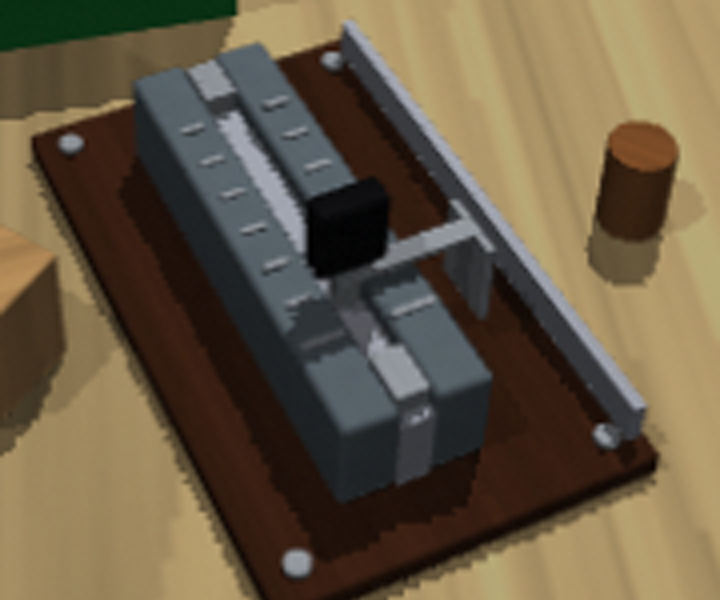

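View pics/top0z.png

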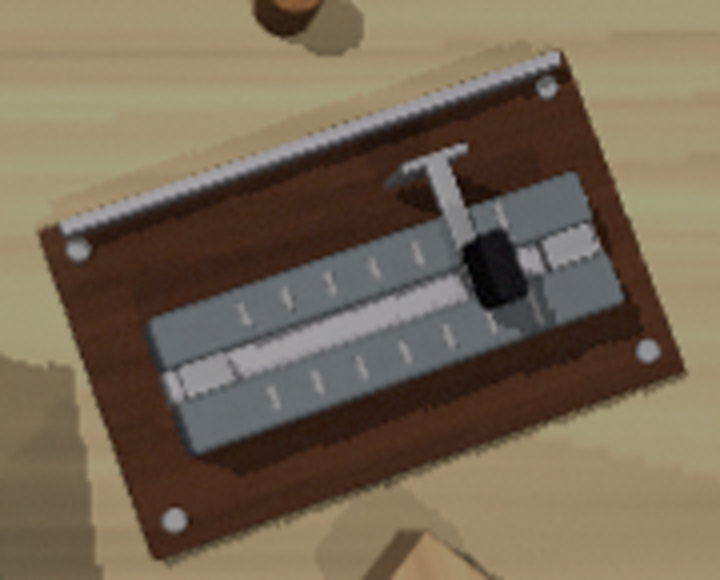

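The zoomed views show the mark pairs clearly. In the top zoom the notches run from (274,398) at the last to (538,304) at home. Now I'll convert these to positions.

```bash
python3 - <<'E'
from h import *
np.set_printoptions(precision=4,suppress=True)
T=lambda a:np.array(a,float)/4-.375+[250,130]   # cubic resize pixel centres
S=lambda a:np.array(a,float)/4-.375+[220,220]
lo=onz("top",T([(274,398),(318,381),(362,368),(406,352),(450,336),(494,320)]),.057)
up=onz("top",T([(246,314),(288,299),(332,283),(375,267),(419,252)]),.057)
los=onz("side",S([(192,129),(212,160),(233,193),(254,229),(275,265),(299,300)]),.057)
ups=onz("side",S([(275,102),(297,133),(319,166)]),.057)
for nm,l,u in(("top",lo,up),("side",los,ups)):
    n=min(len(l),len(u)); mid=(l[:n]+u[:n])/2
    yl=np.polyfit(60-20*np.arange(len(l)),l[:,:2],1); print(nm,"dir/mm",yl[0]*1e3,"yaw y-axis",np.degrees(np.arctan2(-yl[0][0],yl[0][1])))
    ym=mid-np.outer((60-20*np.arange(n))/1e3,np.r_[yl[0]/np.linalg.norm(yl[0]),0]); print("origin",ym.mean(0),ym.std(0),"dist lo-up",np.linalg.norm((u[:n]-l[:n])[:,:2],axis=1))
# triangulate some marks for height
for i in range(6): print("mark",tri(S([(192,129),(212,160),(233,193),(254,229),(275,265),(299,300)])[i],T([(274,398),(318,381),(362,368),(406,352),(450,336),(494,320)])[i]))
# screws
sc=[(78,250),(547,87),(648,350),(175,519)];ss=[(333,61),(606,435),(297,563),(71,143)]
for a,b in zip(ss,sc): print("screw",tri(S(a),T(b)))
# paddle black mask
for n in("side","top"):
    z=np.load(f"pics/{n}0.npz");p=z["p"].astype(int);d=z["d"]
    m=(p.max(2)<28).astype(np.uint8)
    k,l,st,c=cv2.connectedComponentsWithStats(m)
    for i in range(1,k):
        if st[i,4]>60: print(n,st[i],c[i],[p[l==i].mean(0)],np.median(d[l==i]))
E
```

```text
top dir/mm [-0.3241  0.9587] yaw y-axis 18.677108572039607
origin [ 0.5891 -0.0063  0.057 ] [0.0002 0.0002 0.    ] dist lo-up [0.0379 0.0375 0.0388 0.039  0.0386]
side dir/mm [-0.3249  0.9492] yaw y-axis 18.893242928400895
origin [ 0.5896 -0.0056  0.057 ] [0.0002 0.0001 0.    ] dist lo-up [0.038  0.038  0.0376]
mark (array([0.5517, 0.0449, 0.0571]), np.float64(0.0004019533746067586))
mark (array([0.5586, 0.0259, 0.0576]), np.float64(1.6048399173177073e-05))
mark (array([0.5646, 0.0068, 0.0577]), np.float64(0.0013005071146005114))
mark (array([ 0.5712, -0.0124,  0.0571]), np.float64(0.0009003396038234183))
mark (array([ 0.5776, -0.0316,  0.0573]), np.float64(0.00021737813494768012))
mark (array([ 0.5843, -0.0506,  0.0586]), np.float64(0.0004239351459732366))
screw (array([0.623 , 0.1276, 0.0126]), np.float64(0.0008595101313725193))
screw (array([ 0.6971, -0.0905,  0.0137]), np.float64(4.1552653220611396e-05))
screw (array([ 0.5744, -0.1324,  0.0135]), np.float64(0.00013981018636093))
screw (array([0.5002, 0.0853, 0.0136]), np.float64(0.00011847693299276494))
side [ 55   0  80  37 944] [96.8189 15.1769] [array([ 9.4492, 10.0434, 11.4883])] 0.86385703
side [134  13  18  10 102] [143.2059  18.9314] [array([16.6373, 18.2451, 19.8627])] 1.3287569
side [115  33  12  30 155] [120.8194  47.7677] [array([8.471 , 8.5677, 9.5548])] 0.9900588
side [119  53  70  37 618] [153.7379  77.0728] [array([21.9563, 12.2524,  7.5259])] 1.3896542
side [296 264  22  25 400] [306.505 276.38 ] [array([7.62  , 7.4975, 8.43  ])] 0.64685017
side [343 287  12  18  63] [348.5079 295.4286] [array([22.7619, 12.9841,  8.1905])] 0.72509295
side [270 335 114  42 258] [327.2209 356.3101] [array([21.8295, 11.7519,  6.5775])] 0.6421676
top [366 188  15  19 193] [372.9896 197.2073] [array([15.8135, 14.9896, 16.8083])] 0.6921644
```

```bash
cat >> h.py <<'E'
A=np.radians(18.8);O=np.array([.5893,-.006,0]);G=np.array([[np.cos(A),-np.sin(A),0],[np.sin(A),np.cos(A),0],[0,0,1]])
def tog(X): return (np.atleast_2d(X)-O)@G
def pad(n,p,d,show=True):
    m=(p.astype(int).max(2)<30)&(d>0)
    v,u=np.nonzero(m); o,dd=ray(n,np.c_[u,v]); g=tog(o+dd*d[v,u][:,None])
    k=(g[:,2]>.074)&(g[:,2]<.115)&(abs(g[:,0])<.03)&(abs(g[:,1])<.09)
    g=g[k]; 
    if len(g)<5: print(n,"few",len(g)); return
    q=np.percentile(g,[2,50,98],axis=0)*1e3; t=g[g[:,2]>.1]; print(n,len(g),"pct2/50/98",q.round(1).tolist(),"top y",(np.percentile(t[:,1],[3,97])*1e3).round(1) if len(t)>3 else None)
E
python3 - <<'E'
from h import *
np.set_printoptions(precision=4,suppress=True)
for n in("side","top"):
    z=np.load(f"pics/{n}0.npz");pad(n,z["p"],z["d"])
    c=robot.camera_params(n);print(n,"cam gauge",tog(-c["R"].T@c["t"]))
print(tri((306.5,276.4),(373,197.2)), tog(tri((306.5,276.4),(373,197.2))[0]))
print(tog([.242,.494,.2]))
# block, dowel, bin
for nm,z,uv in (("block",.06,[(359,283)]),("dowel",.045,[(323,125)]),("binTL/TR/BR/BL",.086,[(160,220),(240,211),(254,328),(171,340)])):
    print(nm,onz("top",uv,z),tog(onz("top",uv,z)))
for a in (-41,-20,-27,13.5,-60): print(a, tog([0,0,0]) if 0 else proj("top",O+G@[0,a/1e3,.106]),proj("side",O+G@[0,a/1e3,.106]))
E
```

```text
side 393 pct2/50/98 [[-15.8, -48.1, 76.2], [-2.4, -46.2, 96.9], [12.6, -36.0, 106.7]] top y [-47.5 -35.3]
side cam gauge [[-0.2179 -0.4305  0.5824]]
top 199 pct2/50/98 [[-14.0, -43.6, 79.2], [-0.8, -34.8, 104.3], [12.4, -32.2, 107.8]] top y [-43.6 -32.5]
top cam gauge [[-0.0301  0.1595  0.7844]]
(array([ 0.6022, -0.0434,  0.0888]), np.float64(0.0010977290268168296)) [[ 0.0002 -0.0396  0.0888]]
[[-0.1676  0.5852  0.2   ]]
block [[ 0.4599 -0.0218  0.06  ]] [[-0.1276  0.0267  0.06  ]]
dowel [[0.7379 0.0307 0.045 ]] [[ 0.1525 -0.0131  0.045 ]]
binTL/TR/BR/BL [[0.5673 0.3057 0.086 ]
 [0.5809 0.1764 0.086 ]
 [0.3934 0.1545 0.086 ]
 [0.3776 0.285  0.086 ]] [[ 0.0797  0.3022  0.086 ]
 [ 0.0508  0.1754  0.086 ]
 [-0.1338  0.2151  0.086 ]
 [-0.1066  0.3438  0.086 ]]
-41 [[376.5527 195.2283]] [[306.8977 269.0427]]
-20 [[364.4475 199.484 ]] [[300.3728 259.4711]]
-27 [[368.4869 198.0638]] [[302.5155 262.6145]]
13.5 [[345.0541 206.3036]] [[290.5422 245.0474]]
-60 [[387.4723 191.3901]] [[313.0595 278.0798]]
```

The lever sits near gauge y = -40 mm (travel about 0.020). The gauge origin is at (0.589, -0.006) with a yaw of 18.8°. I'll close the jaws and travel high, turning so that tool y lies along gauge +y.

Call:
move_arm([
  [[0,-0.4,-0.22,0,0,0,-0.07],[0,-0.8,-0.45,0,0,0,-0.15],[0,-1,-0.56,0,0,0,-0.22],[0,-1,-0.56,0,0,0,-0.3],[0,-1,-0.56,0,0,0,-0.37],[0,-1,-0.56,0,0,0,-0.44],[0,-1,-0.56,0,0,0,-0.5]],
])

```text
time: 0.68
tool_pos: [0.3075, 0.3991, 0.4041]
ee_rot: [-3.141, -0.001, -2.808]
wrist_force: [-0.2, 0.4, 0.0]
width: 0.051
```

Call:
move_arm([
  [[0,-0.11,-0.38,0,0,0,0],[0,-0.2,-0.7,0,0,0,0],[0,-0.28,-1,0,0,0,0]],
])

```text
time: 0.93
tool_pos: [0.3664, 0.313, 0.4041]
ee_rot: [-3.141, -0.001, -2.811]
wrist_force: [0.7, 0.5, 0.3]
width: 0.0305
```

Call:
move_arm([
  [[0,-0.11,-0.38,0,0,0,0],[0,-0.2,-0.7,0,0,0,0],[0,-0.28,-1,0,0,0,0]],
])

```text
time: 1.18
tool_pos: [0.4256, 0.2267, 0.4042]
ee_rot: [-3.141, -0.001, -2.812]
wrist_force: [0.1, 0.5, -0.3]
width: 0.0107
```

Call:
move_arm([
  [[0,-0.11,-0.38,0,0,0,0],[0,-0.2,-0.7,0,0,0,0],[0,-0.28,-1,0,0,0,0]],
])

```text
time: 1.43
tool_pos: [0.4846, 0.141, 0.4041]
ee_rot: [3.142, -0.001, -2.813]
wrist_force: [-0.1, 0.5, -0.4]
width: 0.0007
```

Call:
move_arm([
  [[0,-0.11,-0.38,0,0,0,0],[0,-0.2,-0.7,0,0,0,0],[0,-0.28,-1,0,0,0,0],[0,-0.28,-1,0,0,0,0],[0,-0.28,-1,0,0,0,0]],
])

```text
time: 1.85
tool_pos: [0.5432, 0.0561, 0.4036]
ee_rot: [3.14, -0.002, -2.815]
wrist_force: [0.3, 0.7, 0.1]
width: 0.0003
```

```bash
cat > st.py <<'E'
from h import *
np.set_printoptions(precision=4,suppress=True)
def st():
    s=robot.get_obs(); g=tog(s["tool_pos"])[0]*1e3; yaw=np.degrees(s["ee_rot"][2])%360
    print("t",round(s["time"],2),"TCP gauge mm",g.round(1),"tip z",round(g[2]-199.2,1),"rot",s["ee_rot"],"yaw",round(yaw,2),"F gauge",(s["wrist_force"]@G).round(2),"w",s["width"])
E
python3 -c "
from st import *;st()"
```

```text
t 1.85 TCP gauge mm [-23.6  73.6 403.6] tip z 204.4 rot [ 3.1404 -0.002  -2.8149] yaw 198.72 F gauge [0.49 0.54 0.07] w 0.0002917061016996426
```

Call:
move_arm([
  [[0,-0.12,-0.35,0,0,0,0],[0,-0.24,-0.7,0,0,0,0],[0,-0.24,-0.7,0.3,0,0,0],[0,-0.24,-0.7,0.6,0,0,0],[0,-0.24,-0.7,0.6,0,0,0],[0,-0.24,-0.7,0.6,0,0,0]],
])

```text
time: 2.35
tool_pos: [0.5871, 0.0001, 0.3427]
ee_rot: [3.139, -0.005, -2.81]
wrist_force: [1.2, 0.0, 1.2]
width: 0.0004
```

```bash
python3 -c "
from st import *;st()
crop('side','s1',220,200,400,350,4);crop('top','t1',250,130,430,275,4)"
```

```text
t 2.35 TCP gauge mm [ -0.1   6.5 342.7] tip z 143.5 rot [ 3.1388 -0.0048 -2.8105] yaw 198.97 F gauge [ 1.19 -0.35  1.17] w 0.00042615408550198737
```

View pics/s1.png

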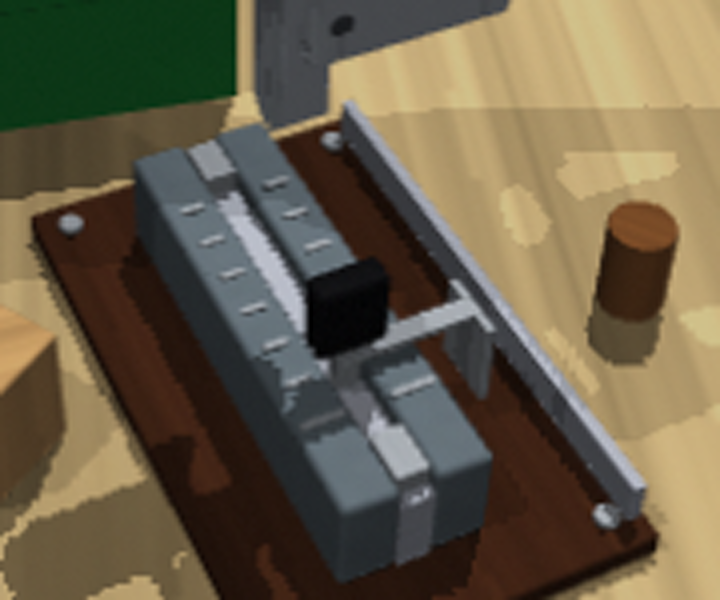

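View pics/t1.png

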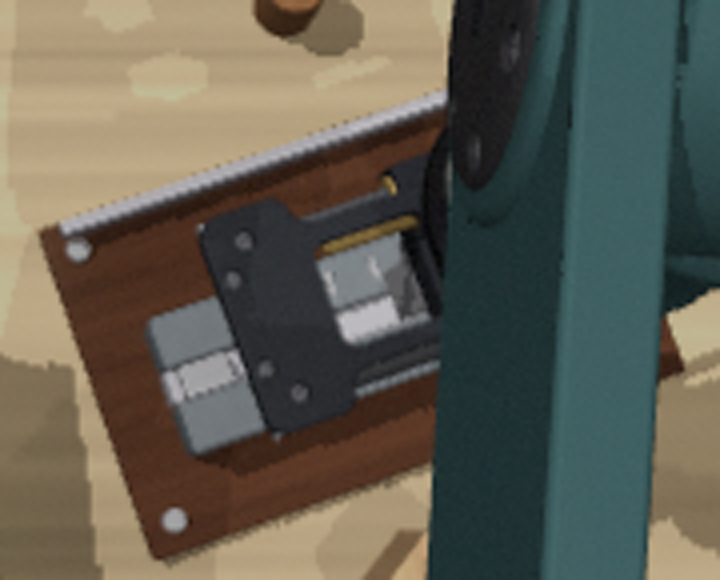

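The side view shows the closed fingers above and behind the paddle, near (295,60) in the zoom, with clear air below. The arm hides the paddle in the top view. I'll descend behind the paddle.

Call:
move_arm([
  [[0,0,0,0.3,0,0,0],[0,0,0,0.5,0,0,0],[0,0,0,0.63,0,0,0],[0,0,0,0.63,0,0,0],[0,0,0,0.63,0,0,0]],
])

```text
time: 2.87
tool_pos: [0.5883, -0.0007, 0.2829]
ee_rot: [-3.141, 0.001, -2.811]
wrist_force: [0.7, 0.3, 0.5]
width: 0.0006
```

```bash
python3 -c "
from st import *;st()
p,d=crop('side','s2',220,200,400,350,4);pad('side',p,d)"
```

```text
t 2.87 TCP gauge mm [  0.7   5.3 282.9] tip z 83.7 rot [-3.1412  0.0012 -2.8114] yaw 198.92 F gauge [0.71 0.06 0.52] w 0.0005573054531748777
side 394 pct2/50/98 [[-15.6, -48.0, 75.9], [-2.4, -46.2, 97.1], [12.6, -36.4, 106.8]] top y [-47.2 -35.7]
```

View pics/s2.png

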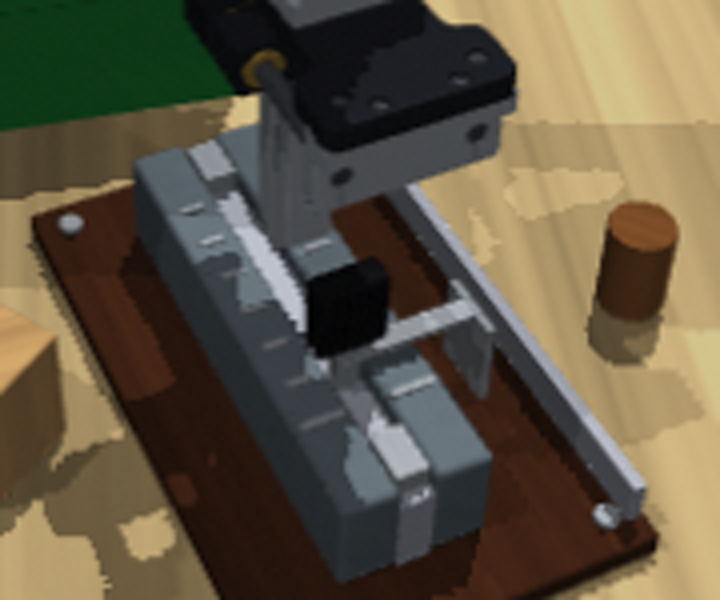

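The fingers stand behind the paddle in clear air, with the tips near (295,245) in the zoom. The gripper body hangs well above the paddle. I'll measure the finger's near face from the depth.

```bash
python3 -c "
from st import *
p,d=robot.snapshot('side')
print(proj('side',O+G@[.0007,.0053,.0837]))
for v in (235,240,245,250,255,258):
    u=np.arange(284,304); o,dd=ray('side',np.c_[u,np.full(20,v)]); g=tog(o+dd*d[v,u][:,None])*1e3
    print(v,g[::2].round(0).tolist())
"
```

```text
[[293.0839 258.7366]]
235 [[23.0, 87.0, 57.0], [-7.0, 14.0, 129.0], [-8.0, 6.0, 136.0], [-7.0, 1.0, 140.0], [-8.0, -7.0, 147.0], [-5.0, -7.0, 146.0], [-1.0, -7.0, 144.0], [-32.0, -71.0, 210.0], [-32.0, -76.0, 214.0], [-31.0, -81.0, 218.0]]
240 [[18.0, 76.0, 56.0], [-7.0, 14.0, 119.0], [-7.0, 8.0, 124.0], [-7.0, 1.0, 130.0], [-9.0, -8.0, 139.0], [-5.0, -7.0, 136.0], [-2.0, -8.0, 135.0], [-33.0, -73.0, 204.0], [-33.0, -80.0, 210.0], [-31.0, -81.0, 209.0]]
245 [[13.0, 64.0, 57.0], [-8.0, 14.0, 109.0], [-8.0, 6.0, 116.0], [-7.0, 1.0, 120.0], [-7.0, -5.0, 125.0], [-5.0, -8.0, 127.0], [-33.0, -69.0, 192.0], [-33.0, -74.0, 196.0], [-30.0, -74.0, 194.0], [-27.0, -74.0, 194.0]]
250 [[8.0, 55.0, 55.0], [-8.0, 14.0, 99.0], [-8.0, 7.0, 105.0], [-8.0, -0.0, 111.0], [-7.0, -6.0, 116.0], [-4.0, -7.0, 116.0], [-1.0, -7.0, 114.0], [-33.0, -74.0, 188.0], [-30.0, -74.0, 186.0], [-27.0, -74.0, 185.0]]
255 [[7.0, 52.0, 47.0], [8.0, 46.0, 51.0], [-7.0, 8.0, 93.0], [-8.0, -2.0, 103.0], [-7.0, -7.0, 106.0], [-4.0, -8.0, 106.0], [-0.0, -6.0, 103.0], [3.0, -7.0, 102.0], [6.0, -6.0, 100.0], [10.0, -6.0, 99.0]]
258 [[4.0, 45.0, 47.0], [7.0, 44.0, 47.0], [-9.0, 3.0, 92.0], [-9.0, -4.0, 98.0], [-7.0, -7.0, 100.0], [-4.0, -7.0, 99.0], [-1.0, -7.0, 98.0], [3.0, -7.0, 96.0], [6.0, -6.0, 94.0], [26.0, 23.0, 58.0]]
```

Call:
move_arm([
  [[0,0,-0.1,0,0,0,0],[0,0,-0.17,0,0,0,0],[0,0,-0.2,0,0,0,0],[0,0,-0.22,0,0,0,0],[0,0,-0.24,0,0,0,0],[0,0,-0.26,0,0,0,0],[0,0,-0.27,0,0,0,0],[0,0,-0.27,0,0,0,0]],
])

```text
time: 3.63
tool_pos: [0.5967, -0.0263, 0.2817]
ee_rot: [3.14, -0.0, -2.812]
wrist_force: [-1.7, 2.1, 1.3]
width: 0.0001
```

```bash
python3 -c "
from st import *;st()
p,d=robot.snapshot('side');pad('side',p,d)"
```

```text
t 3.63 TCP gauge mm [  0.4 -21.6 281.7] tip z 82.5 rot [ 3.1401 -0.0002 -2.8118] yaw 198.89 F gauge [-0.94  2.57  1.28] w 0.00013053102461292213
side 369 pct2/50/98 [[-15.7, -48.3, 75.4], [-3.6, -46.4, 95.9], [12.6, -36.7, 106.5]] top y [-48.1 -35.5]
```

Contact is at 2.6 N. I'll push slowly over the half-way point.

Call:
move_arm([
  [[0,0,-0.015,0,0,0,0],[0,0,-0.03,0,0,0,0],[0,0,-0.045,0,0,0,0],[0,0,-0.06,0,0,0,0],[0,0,-0.075,0,0,0,0],[0,0,-0.085,0,0,0,0],[0,0,-0.09,0,0,0,0],[0,0,-0.09,0,0,0,0]],
])

```text
time: 4.35
tool_pos: [0.5999, -0.0359, 0.2816]
ee_rot: [-3.14, 0.0, -2.813]
wrist_force: [0.1, 0.2, 0.7]
width: 0.0005
```

```bash
python3 -c "
from st import *;st()
p,d=robot.snapshot('side');pad('side',p,d)"
```

```text
t 4.35 TCP gauge mm [  0.4 -31.7 281.6] tip z 82.4 rot [-3.1402  0.0003 -2.8126] yaw 198.85 F gauge [0.18 0.16 0.68] w 0.00046591944786536336
side 376 pct2/50/98 [[-15.7, -59.0, 76.2], [-3.9, -57.3, 95.9], [12.3, -46.9, 106.5]] top y [-58.8 -46.6]
```

It is at the half-way point with no force. I'll go on a little further.

Call:
move_arm([
  [[0,0,-0.01,0,0,0,0],[0,0,-0.02,0,0,0,0],[0,0,-0.03,0,0,0,0],[0,0,-0.035,0,0,0,0],[0,0,-0.035,0,0,0,0],[0,0,-0.035,0,0,0,0]],
])

```text
time: 4.9
tool_pos: [0.6008, -0.0385, 0.2817]
ee_rot: [3.142, 0.0, -2.812]
wrist_force: [-0.8, 0.6, 0.1]
width: 0.0005
```

```bash
python3 -c "
from st import *;st()
p,d=crop('side','s3',220,200,400,350,4);pad('side',p,d)"
```

```text
t 4.9 TCP gauge mm [  0.4 -34.5 281.7] tip z 82.5 rot [ 3.1416  0.     -2.8121] yaw 198.88 F gauge [-0.54  0.84  0.06] w 0.0005126023453399089
side 406 pct2/50/98 [[-15.6, -68.2, 76.2], [-2.9, -66.4, 97.1], [12.9, -56.5, 106.6]] top y [-67.4 -56.2]
```

View pics/s3.png

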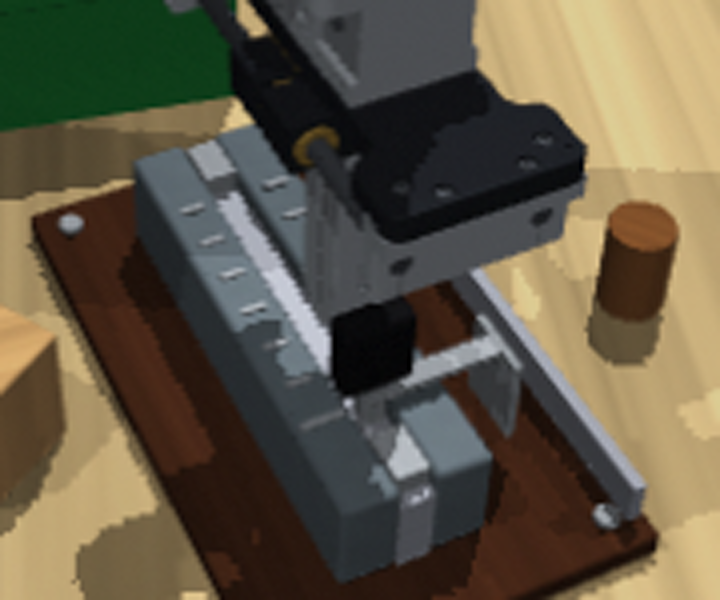

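The paddle has clicked home: its front face is at -66.4 mm, so its centre is at about -60. A gentle nudge will confirm it is seated, then I'll back off.

Call:
move_arm([
  [[0,0,-0.015,0,0,0,0],[0,0,-0.03,0,0,0,0],[0,0,-0.04,0,0,0,0],[0,0,-0.05,0,0,0,0],[0,0,-0.058,0,0,0,0],[0,0,-0.063,0,0,0,0],[0,0,-0.063,0,0,0,0]],
])

```text
time: 5.53
tool_pos: [0.6029, -0.0446, 0.2817]
ee_rot: [3.142, 0.0, -2.812]
wrist_force: [-0.4, -0.8, -0.5]
width: 0.0005
```

```bash
python3 -c "
from st import *;st()
p,d=robot.snapshot('side');pad('side',p,d)"
```

```text
t 5.53 TCP gauge mm [  0.4 -40.9 281.7] tip z 82.5 rot [ 3.1416  0.0001 -2.8122] yaw 198.88 F gauge [-0.59 -0.61 -0.46] w 0.0004842382201184499
side 371 pct2/50/98 [[-15.7, -68.0, 76.0], [-4.0, -66.5, 95.3], [12.3, -57.0, 106.5]] top y [-67.5 -55.5]
```

It is home, with the finger just at the paddle and no force showing. Next I'll retreat, hop over the paddle and come down on its -y side.

Call:
move_arm([
  [[0,0,0.08,0,0,0,0],[0,0,0.1,0,0,0,0],[0,0,0.1,-0.3,0,0,0],[0,0,0.1,-0.55,0,0,0],[0,0,0.1,-0.55,0,0,0],[0,0,-0.2,-0.55,0,0,0],[0,0,-0.5,-0.55,0,0,0],[0,0,-0.5,-0.55,0,0,0]],
])

```text
time: 6.25
tool_pos: [0.6197, -0.0952, 0.3359]
ee_rot: [-3.139, -0.0, -2.815]
wrist_force: [-0.9, -0.3, -0.2]
width: 0.0004
```

```bash
python3 -c "
from st import *;st()
p,d=crop('side','s4',220,200,400,350,4);pad('side',p,d)"
```

```text
t 6.25 TCP gauge mm [  0.  -94.3 335.9] tip z 136.7 rot [-3.1388 -0.0005 -2.8155] yaw 198.68 F gauge [-0.95 -0.03 -0.17] w 0.00035017088193315467
side 354 pct2/50/98 [[-15.6, -68.1, 75.9], [-4.3, -66.5, 95.2], [11.7, -56.2, 106.8]] top y [-67.5 -55.9]
```

View pics/s4.png

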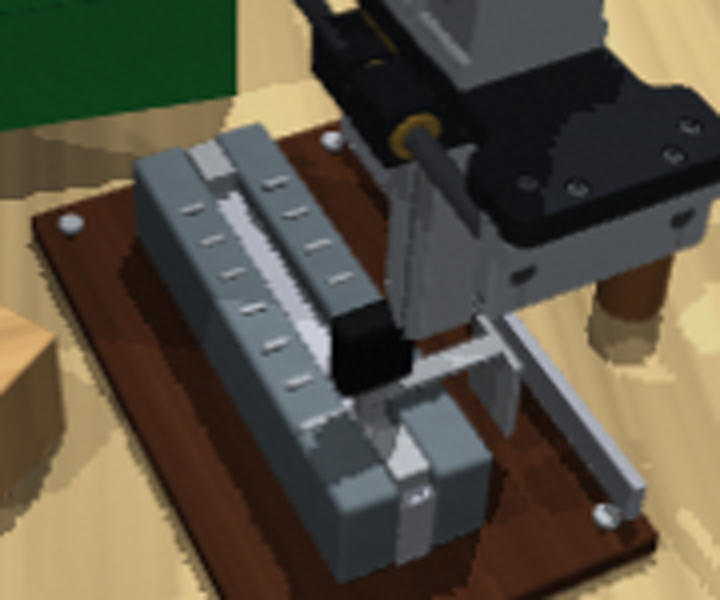

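The paddle stays home, at (372,350) in the zoom beside the long mark. I'll descend on the -y side.

Call:
move_arm([
  [[0,0,0,0.2,0,0,0],[0,0,0,0.4,0,0,0],[0,0,0,0.54,0,0,0],[0,0,0,0.54,0,0,0],[0,0,0,0.54,0,0,0]],
])

```text
time: 6.72
tool_pos: [0.6185, -0.0908, 0.2813]
ee_rot: [3.139, -0.002, -2.811]
wrist_force: [-0.0, -0.5, 1.0]
width: 0.0003
```

```bash
python3 -c "
from st import *;st()
p,d=crop('side','s5',220,200,400,350,4);pad('side',p,d);p,d=crop('top','t5',250,130,430,275,4);pad('top',p,d)"
```

```text
t 6.72 TCP gauge mm [  0.3 -89.7 281.3] tip z 82.1 rot [ 3.1395 -0.0024 -2.8111] yaw 198.93 F gauge [-0.19 -0.49  0.96] w 0.0002857256269819671
side 193 pct2/50/98 [[-15.8, -68.0, 76.6], [-10.6, -65.8, 98.3], [-2.0, -56.4, 106.7]] top y [-67.8 -56.2]
top few 0
```

View pics/s5.png

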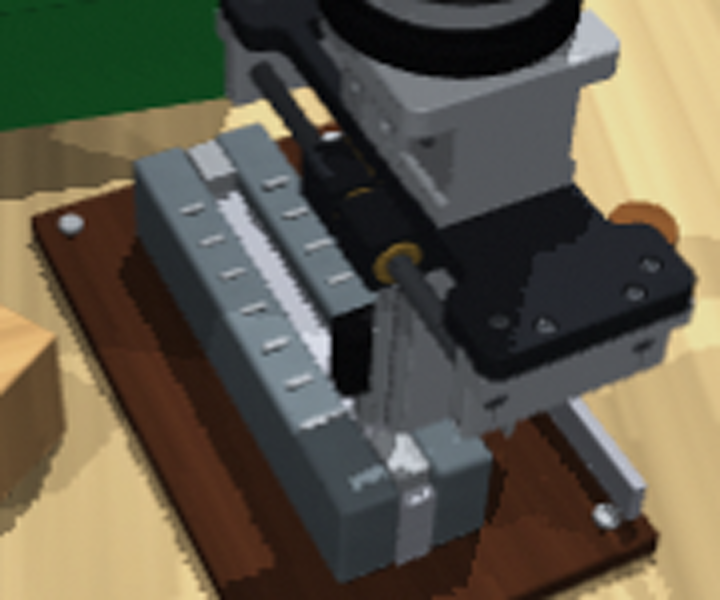

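View pics/t5.png

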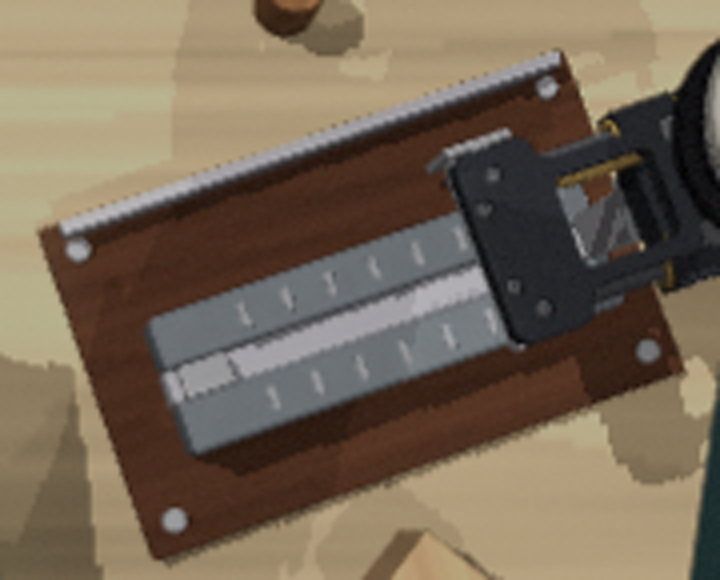

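The side view still shows part of the paddle at (350,350) and all the marks, so the clicks can be followed. Approaching for click one.

Call:
move_arm([
  [[0,0,0.05,0,0,0,0],[0,0,0.08,0,0,0,0],[0,0,0.1,0,0,0,0],[0,0,0.115,0,0,0,0],[0,0,0.13,0,0,0,0],[0,0,0.145,0,0,0,0],[0,0,0.16,0,0,0,0],[0,0,0.175,0,0,0,0]],
])

```text
time: 7.48
tool_pos: [0.6138, -0.0761, 0.2838]
ee_rot: [-3.138, 0.002, -2.813]
wrist_force: [1.9, -2.8, 2.0]
width: 0.0004
```

```bash
python3 -c "
from st import *;st()
p,d=robot.snapshot('side');pad('side',p,d)"
```

```text
t 7.48 TCP gauge mm [  0.6 -74.2 283.8] tip z 84.6 rot [-3.1384  0.0021 -2.8129] yaw 198.84 F gauge [ 0.93 -3.27  2.03] w 0.0004192307187048403
side 137 pct2/50/98 [[-15.8, -62.7, 76.5], [-12.5, -60.6, 96.5], [-5.4, -50.8, 107.0]] top y [-62.2 -50.5]
```

Pushing with 3.3 N, the lever has moved about 5 mm. Continuing to just past half-way.

Call:
move_arm([
  [[0,0,0.01,0,0,0,0],[0,0,0.02,0,0,0,0],[0,0,0.03,0,0,0,0],[0,0,0.04,0,0,0,0],[0,0,0.045,0,0,0,0],[0,0,0.045,0,0,0,0],[0,0,0.045,0,0,0,0]],
])

```text
time: 8.12
tool_pos: [0.6118, -0.0706, 0.2822]
ee_rot: [3.141, -0.001, -2.812]
wrist_force: [0.0, 0.9, -0.3]
width: 0.0006
```

```bash
python3 -c "
from st import *;st()
p,d=robot.snapshot('side');pad('side',p,d)"
```

```text
t 8.12 TCP gauge mm [  0.4 -68.4 282.2] tip z 83.0 rot [ 3.1405 -0.0009 -2.8116] yaw 198.91 F gauge [ 0.31  0.87 -0.34] w 0.0005586754882742932
side 177 pct2/50/98 [[-15.7, -47.8, 77.1], [-10.7, -45.7, 97.0], [-2.7, -36.3, 106.8]] top y [-47.3 -36.2]
```

Click one: the paddle is at -40 mm. Now the second.

Call:
move_arm([
  [[0,0,0.04,0,0,0,0],[0,0,0.065,0,0,0,0],[0,0,0.08,0,0,0,0],[0,0,0.095,0,0,0,0],[0,0,0.11,0,0,0,0],[0,0,0.125,0,0,0,0],[0,0,0.14,0,0,0,0],[0,0,0.15,0,0,0,0]],
])

```text
time: 8.83
tool_pos: [0.6072, -0.0574, 0.2827]
ee_rot: [-3.14, 0.0, -2.813]
wrist_force: [1.7, -3.0, -0.8]
width: 0.0006
```

Call:
move_arm([
  [[0,0,0.01,0,0,0,0],[0,0,0.02,0,0,0,0],[0,0,0.03,0,0,0,0],[0,0,0.04,0,0,0,0],[0,0,0.048,0,0,0,0],[0,0,0.048,0,0,0,0],[0,0,0.048,0,0,0,0]],
])

```text
time: 9.42
tool_pos: [0.6055, -0.0518, 0.2827]
ee_rot: [3.141, 0.0, -2.812]
wrist_force: [-0.6, 0.0, 0.6]
width: 0.0004
```

```bash
python3 -c "
from st import *;st()
p,d=robot.snapshot('side');pad('side',p,d)"
```

```text
t 9.42 TCP gauge mm [  0.5 -48.6 282.7] tip z 83.5 rot [ 3.141   0.     -2.8115] yaw 198.91 F gauge [-0.58  0.24  0.58] w 0.0003606943391283841
side 178 pct2/50/98 [[-15.8, -27.9, 76.2], [-10.6, -25.8, 97.5], [-2.6, -16.3, 107.0]] top y [-27.3 -16.1]
```

Click two: the paddle is at -20 mm. Now the third, with the same strokes.

Call:
move_arm([
  [[0,0,0.04,0,0,0,0],[0,0,0.065,0,0,0,0],[0,0,0.08,0,0,0,0],[0,0,0.095,0,0,0,0],[0,0,0.11,0,0,0,0],[0,0,0.125,0,0,0,0],[0,0,0.14,0,0,0,0],[0,0,0.15,0,0,0,0]],
])

```text
time: 10.13
tool_pos: [0.6008, -0.0387, 0.2827]
ee_rot: [-3.14, 0.0, -2.813]
wrist_force: [1.4, -3.4, -1.0]
width: 0.0004
```

Call:
move_arm([
  [[0,0,0.01,0,0,0,0],[0,0,0.02,0,0,0,0],[0,0,0.03,0,0,0,0],[0,0,0.04,0,0,0,0],[0,0,0.05,0,0,0,0],[0,0,0.05,0,0,0,0],[0,0,0.05,0,0,0,0]],
])

```text
time: 10.72
tool_pos: [0.5989, -0.0329, 0.2826]
ee_rot: [3.141, -0.0, -2.811]
wrist_force: [-0.1, -0.4, -0.0]
width: 0.0005
```

```bash
python3 -c "
from st import *;st()
p,d=robot.snapshot('side');pad('side',p,d)"
```

```text
t 10.72 TCP gauge mm [  0.5 -28.5 282.6] tip z 83.4 rot [ 3.1408 -0.0001 -2.8115] yaw 198.91 F gauge [-0.23 -0.29 -0.01] w 0.0005099383807935429
side 165 pct2/50/98 [[-15.2, -7.9, 75.6], [-10.8, -5.7, 95.5], [-3.1, 4.3, 107.1]] top y [-7.5  5.1]
```

Click three: the paddle is at about 0 mm. I'll back off in -y, lift clear and check.

Call:
move_arm([
  [[0,0,-0.15,0,0,0,0],[0,0,-0.3,0,0,0,0],[0,0,-0.5,-0.1,0,0,0],[0,0,-0.7,-0.4,0,0,0],[0,0,-0.9,-0.7,0,0,0],[0,0,-0.9,-1,0,0,0],[0,0,-0.9,-1,0,0,0],[0,0,-0.9,-1,0,0,0]],
])

```text
time: 11.43
tool_pos: [0.6286, -0.1204, 0.3854]
ee_rot: [-3.138, 0.005, -2.814]
wrist_force: [0.0, 0.6, 0.7]
width: 0.0007
```

Call:
move_arm([
  [[0,0,-0.3,-0.2,0,0,0],[0,0,-0.6,-0.4,0,0,0],[0,0,-0.9,-0.6,0,0,0],[0,0,-0.9,-0.6,0,0,0],[0,0,-0.9,-0.6,0,0,0],[0,0,-0.9,-0.6,0,0,0],[0,0,-0.9,-0.6,0,0,0]],
])

```text
time: 12.02
tool_pos: [0.6573, -0.2027, 0.4402]
ee_rot: [3.138, -0.003, -2.811]
wrist_force: [-1.1, -0.2, 0.2]
width: 0.0005
```

```bash
python3 -c "
from st import *;st()
p,d=crop('side','s9',160,140,400,350,3);pad('side',p,d);p,d=crop('top','t9',130,90,430,350,2);pad('top',p,d)
for n in('side','top'):
    a=np.load(f'pics/{n}0.npz')['p'].astype(int);b=robot.snapshot(n)[0].astype(int)
    for nm,(x0,y0,x1,y1) in (dict(block=(188,270,238,330),dowel=(366,248,392,282),bin=(170,150,284,236)) if n=='side' else dict(block=(338,262,382,304),dowel=(312,115,334,140),bin=(155,205,260,345))).items():
        A=cv2.GaussianBlur(a[y0:y1,x0:x1].sum(2).astype(np.float32),(0,0),1);B=cv2.GaussianBlur(b[y0:y1,x0:x1].sum(2).astype(np.float32),(0,0),1)
        print(n,nm,'mean diff',abs(A-B).mean(),'shift',cv2.phaseCorrelate(A,B))
"
```

```text
t 12.02 TCP gauge mm [   1.  -208.1  440.2] tip z 241.0 rot [ 3.1383 -0.003  -2.8108] yaw 198.95 F gauge [-1.1   0.21  0.23] w 0.0005485724847811341
side 360 pct2/50/98 [[-14.8, -8.1, 75.8], [-2.3, -6.1, 96.8], [12.6, 3.8, 106.7]] top y [-7.3  4. ]
top 188 pct2/50/98 [[-14.1, -4.1, 79.9], [-1.1, 4.5, 105.0], [12.5, 7.6, 107.8]] top y [-4.1  7.3]
side block mean diff 71.85799 shift ((-0.0023808271935408243, 0.023512493856649996), 0.9602908430099487)
side dowel mean diff 98.11129 shift ((-0.05217407638493832, 1.4018205403906343), 0.5530491586575292)
side bin mean diff 57.58269 shift ((0.0048818765649727425, 0.02172166116116614), 0.9563280567416438)
top block mean diff 8.744955 shift ((0.4956973533559115, 0.48677660351220453), 0.9393303379600431)
top dowel mean diff 10.436538 shift ((-0.035544278648242056, 0.5938803364629024), 0.8633501668771107)
top bin mean diff 13.590905 shift ((0.06274838745859057, 0.010828977504047543), 0.9569927700507788)
```

View pics/s9.png

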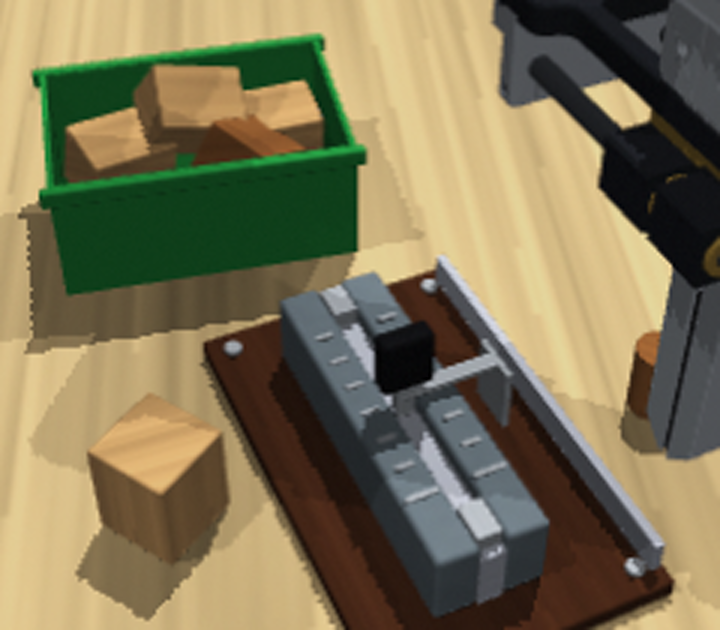

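View pics/t9.png

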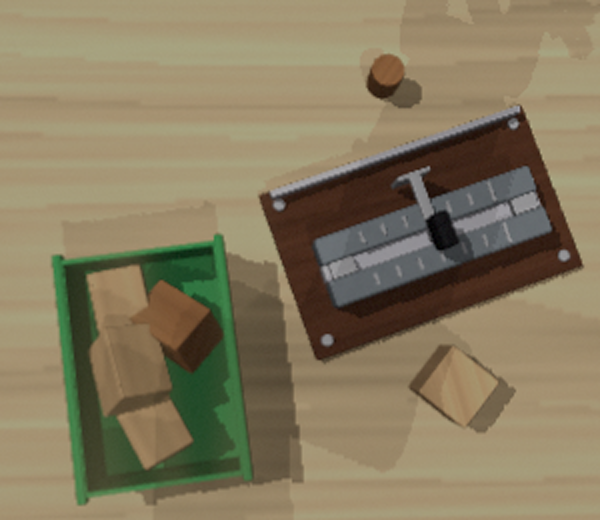

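The paddle, at (405,358) in the side zoom, has three mark pairs on its home side: two short and the long home pair. Depth from both views puts it at y ≈ 0. The arm is clear of everything, so I'm handing in.

```bash
python3 -c "
from bench import robot
print(robot.close_job())"
```

```text
the job is handed in; nothing more can be done
None
```

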